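# Make up two air-tool repair kits

## Robot

A 7-joint arm with a two-finger parallel gripper is mounted at the origin on the work surface. World frame = base frame: x ahead of the robot, y to its left, z up, the work surface at z = 0. Lengths are in m, angles in rad, forces in N, time in s.
With the tool pointing down it reaches from about 0.425 to 0.875 m from the base axis. Payload 4.7 kg.
Tool frame: the origin (TCP) lies midway between the tips of the shut fingers; the grasp point (between the pads) lies 19 mm behind it (ctrl.grip_point_offset is the distance from the TCP to the grasp point, in m); z points along the fingers, y is the line along which they close (so a half turn about z gives the same grasp; the last joint's range is limited). The gripper opens to 87 mm and grips with 3 to 60 N. Pads are 19 mm wide; open, the fingers measure 117 mm over their backs; the gripper's body (75 mm by 190 mm) begins 51 mm behind the grasp point.
Start: joints at [1.309, 0.321, -0.07, 1.45, 0.023, 1.371, -0.057], TCP at [0.177, -0.625, 0.223] pointing down, gripper open.
Joint ranges: [-2.86, 2.86], [-0.3, 2.09], [-1.38, 1.24], [0.06, 2.45], [-1.56, 4.7], [0.09, 2.05], [-2.69, 2.69]. Speed limits (rad/s): [2.57, 2.57, 3.14, 3.14, 3.14, 3.14, 3.14].

## Interface

Orientations are given as a rotation vector (axis times angle).
In Python, from bench import ctrl gives the robot as it stands.
- The arm moves only by the tool move_arm, never from a script. Its argument "increments" is text: rows parted by semicolons, each of 7 numbers parted by spaces: the shift along the world's x, y, z in mm, then the turn, a rotation vector about the world's x, y, z in degrees, then the closure in counts, from 0 (fully open) to 255 (shut). A call has exactly 8 rows; each row shifts and turns the commanded pose from where the row before left it; what a row does not reach is not made up. A row lasts 1/12 s, in which the tool goes at most 41.7 mm and 7.16 degrees, less where a joint would pass 70% of its speed; a pose out of reach is approached as far as the arm can. A call with a gripper value outside its range is refused whole. The fingers move at their own pace and stop on an object; "grip_force" is the grip in N (left out, the last holds). Time passes only in rows, so rows that do not move let the fingers close, or fill a call up. It gives the time, the measured TCP pose, the force, the opening and the grip force at its end, in the units of the state.
- ctrl.get_state(): the state, without advancing time (a new reading comes with each control period).
- ctrl.get_image(name): name is "scene" or "top" or "wrist"; returns a dict with "frame" (384x512x3 uint8, red, green, blue), "depth" (384x512 float32, m along the optical axis (not along the pixel's ray), 0 where there is no reading), "fx", "fy", "cx", "cy" (pixels), "position" and "orientation" of the camera in the world. Camera axes: x right, y down, z forward; pixel columns grow to the right and rows downward; lengths in m; the calibration is good to about 2 mm. A picture is of the moment at which its call begins.
- ctrl.close_job(): hands the job in; it is judged then, once.
Trained networks look in a picture, given as the dict that the camera call returned (one of the last four; its "shot" number tells which), for a name from the list of things; names that differ only in an ending like _2 or _b are one class to them, and where a whole thing is asked for, a point or a joint stands for the part that bears it (a point fixed in the world has none). Each returns a list of dicts, best first, with "score" (0 to 1); they miss things now and then, are a little off and sometimes report something else, mostly with a low value. They report only what shows in the picture. A call takes as long as a camera call. They do not tell look-alikes from the thing itself.
- ctrl.find_in(target, picture): "centre" ([x, y, z] in m, in world coordinates, good to about 4 mm: the middle of the surface that is visible of it).
- ctrl.silhouettes(target, picture): "region" (384x512 bool, what is visible of it).
The state is a dict: "time": time; "joint_positions": joint angles; "qd": joint speeds; "joint_torque": joint torques, N m; "position": TCP position; "tool_rot": TCP orientation; "ft_force": force on the tool from outside, world axes, zero at the start; "torque": the same for the moment, N m; "grip_width": opening from 0.0 (shut) to 1.0 (fully open); "grip_force": force on a finger pad.
Only numpy, scipy, OpenCV 4.12 (cv2) and the standard library are available. Lean on these libraries where they do the work, as an engineer would, in place of code of your own. Each camera call takes 0.05 s, during which the arm holds its last target. There are 200 camera calls.

## Task

Make up two repair kits from the parts on the bench. Long tray (air hammer): lay the chisel bit flat in the long compartment and stand the collar, flange down, in the short one; square tray (impact wrench): lay the larger bearing flat in the wide compartment and stand the deep socket and the short socket mouth up, each in a small compartment of its own. Set the parts down on the tray floors rather than dropping them, and leave the small bearing where it is.

Things in the scene. Friction and masses are not known exactly. Their poses are not given: they have to be found in the camera images.
- long_tray: Air-hammer kit tray: long, blue, fixed to the bench by magnets; 250 (x) by 104 (y) mm, walls 3 mm thick, 20 high overall, floor 3 thick. Origin: centre of underside. A cross wall makes a long compartment, x -28 to +122 mm (centre +47, y 0), and a short one, x -122 to -31 mm (centre -76.5, y 0), both 98 mm wide in y.
- square_tray: Impact-wrench kit tray: squarish, blue, fixed by magnets; 156 (x) by 170 (y) mm, walls 3 mm thick, 20 high overall, floor 3 thick. Origin: centre of underside. T-shaped inner walls: one wide compartment, x -75 to -3, y -82 to +82 mm (centre -39, 0), and two small ones, x 0 to +75, y +1.5 to +82 and y -82 to -1.5 mm (centres 37.5, +-41.75).
- chisel: Flat steel chisel bit, 120 mm long, lying along its x: 26 mm wide blade at +x, round 12 mm shank at -x. Its middle, x -16 to +24 mm, is a straight bar 14 mm wide (y) and 16 high, the place to grip; a flange 22 mm wide is at x -18. Origin: underside, mid-length; z up. About 160 g. Starts flat, its x within 0.4 rad of world x.
- collar: Retaining collar for the chisel: plain steel sleeve standing upright on a round flange; sleeve 34 mm outside (where it is gripped, above the flange), flange 48 mm across and 8 mm thick at the foot, through hole 22 mm, 34 mm high overall. Origin: centre of its underside, z up. About 120 g.
- bearing: The larger ball bearing: flat bright ring with a dark seal between its races, outer diameter 52 mm, hole 20 mm, 15 mm high, lying flat (z up). Origin: centre of its underside. About 150 g.
- deep_socket: Deep socket: slim steel socket standing upright, open (dark) mouth upward, 66 mm high; upper part 30 mm in diameter, from 28 mm up to the rim; foot 27 mm in diameter. Origin: centre of its underside, z up. About 140 g.
- short_socket: Short socket: wide steel socket standing upright, open (dark) mouth upward, 45 mm high; upper part 48 mm in diameter, from 19 mm up to the rim; foot 43 mm in diameter. Origin: centre of its underside, z up. About 180 g.
- small_bearing: The smaller ball bearing, belonging to neither kit: flat bright ring with a dark seal, outer diameter 35 mm, hole 13 mm, 11 mm high, lying flat among the stock. Origin: centre of its underside. To be left where it is.
There are look-alikes about, which are no part of the job. Leave any brown or red look-alike of the chisel alone.

How it is judged:
By the outcome, as a careful person would: the job done as asked, in the order asked, and still so for the second after the job is handed in, with the robot touching nothing.
It also fails if it takes over 122 s, if anything falls off the work surface, if the arm or the gripper's body presses on something with over 40 N, if the wrist force passes 120 N, or if a joint passes its speed limit or range.

## Working session

There is one attempt and no reset: what is moved stays moved. The work goes in short steps, Python scripts to look and compute and a tool call to move; the robot and the scene stay as the last step left them, time stands still between calls to the robot, and variables do not carry over. Pictures are saved under pics/ and viewed, at most 14 in all, crops included, and the job is handed in when it is done.

Besides the shell and the picture viewer there is one more tool, called after ">>>" as a command line: name --argument value ..., lists and objects as JSON in quotes. move_arm: Moves the arm, as the interface text tells. Its arguments: {"type":"object","properties":{"increments":{"type":"string"},"grip_force":{"type":"number"}},"required":["increments"]}

```bash
mkdir -p pics; ls; cat > h.py <<'E'
import numpy as np, cv2
from scipy.spatial.transform import Rotation as R
from bench import ctrl
def rot(o):
    o=np.array(o,float)
    return o if o.shape==(3,3) else (R.from_rotvec(o).as_matrix() if o.size==3 else R.from_quat(o).as_matrix())
def cloud(p):
    d=p["depth"]; v,u=np.indices(d.shape)
    c=np.stack([(u-p["cx"])/p["fx"]*d,(v-p["cy"])/p["fy"]*d,d],-1)
    w=c@rot(p["orientation"]).T+np.array(p["position"]); w[d==0]=np.nan
    return w
def pix(p,X):
    c=rot(p["orientation"]).T@(np.array(X)-np.array(p["position"]))
    return [round(float(p["fx"]*c[0]/c[2]+p["cx"])),round(float(p["fy"]*c[1]/c[2]+p["cy"]))]
def save(p,n,crop=None,s=1.5):
    f=p["frame"][:,:,::-1]
    if crop: f=f[crop[1]:crop[3],crop[0]:crop[2]]
    cv2.imwrite("pics/"+n,cv2.resize(f,None,fx=s,fy=s,interpolation=cv2.INTER_CUBIC))
E
python3 - <<'E'
from h import *
s=ctrl.get_state(); print(s, ctrl.grip_point_offset)
p=ctrl.get_image("top"); save(p,"top0.png")
print(p["position"],p["orientation"],p["fx"])
for t in ["long_tray","square_tray","chisel","collar","bearing","deep_socket","short_socket","small_bearing"]:
    for r in ctrl.find_in(t,p)[:5]: print(t,np.round(r["centre"],3),round(r["score"],2),pix(p,r["centre"]))
E
```

```text
pics
{'time': 0.0, 'joint_positions': array([ 1.30909077,  0.32183088, -0.07009856,  1.45167263,  0.02259038,
        1.37077677, -0.05688351]), 'qd': array([-7.24238908e-04,  1.23432959e-03,  1.21464939e-03,  2.24796224e-03,
       -1.48612007e-04, -1.61547775e-03, -6.45702364e-05]), 'joint_torque': array([-3.08749259e-04, -4.91285169e+01, -4.04254971e-01, -3.12527347e+01,
       -6.40660571e-02,  4.36868286e-02,  1.90952210e-04]), 'position': array([ 0.1768243 , -0.62491798,  0.22145768]), 'tool_rot': array([-3.10990388e+00, -4.31696081e-01,  5.39355402e-04]), 'ft_force': array([-0.21512191,  0.38135791,  0.35325388]), 'torque': array([-0.04651526,  0.0214987 , -0.00334508]), 'grip_force': 0.0, 'grip_width': 1.000058134318635} 0.0187
[ 2.87937836e-01 -2.90022298e-04  1.06223110e+00] [-2.10272213  2.10609983 -0.23452936] 422.3225002576381
long_tray [0.499 0.313 0.003] 0.94 [134, 205]
long_tray [ 0.571 -0.081  0.017] 0.62 [288, 176]
long_tray [0.687 0.074 0.031] 0.3 [228, 131]
square_tray [ 0.516 -0.284  0.001] 0.87 [367, 198]
square_tray [0.5   0.31  0.002] 0.5 [135, 205]
chisel [ 0.454 -0.08   0.012] 0.81 [288, 221]
collar [ 0.692 -0.076  0.014] 0.66 [285, 132]
bearing [0.567 0.096 0.013] 0.6 [219, 178]
deep_socket [0.454 0.061 0.055] 0.43 [231, 219]
short_socket [0.687 0.076 0.03 ] 0.74 [227, 131]
small_bearing [ 0.574 -0.08   0.013] 0.65 [287, 175]
```

View pics/top0.png

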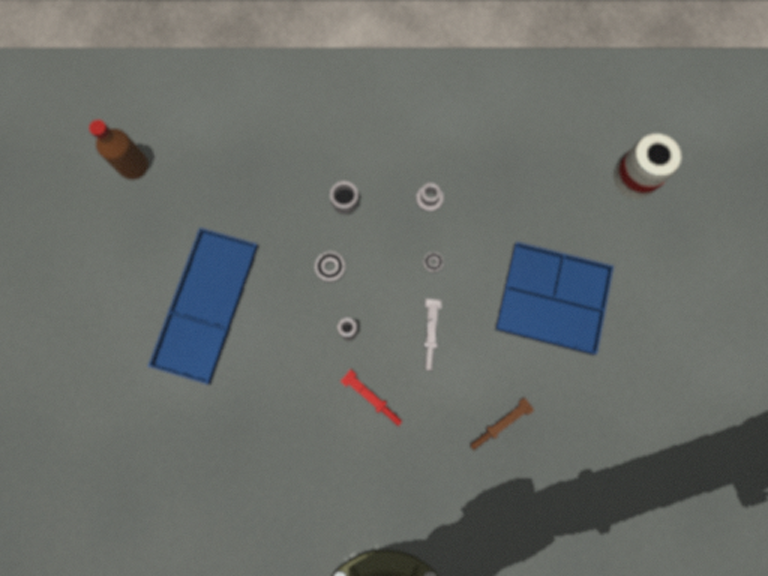

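```bash
python3 - <<'E'
from h import *
p=ctrl.get_image("top"); save(p,"crop0.png",(200,105,320,250),4)
W=cloud(p); np.savez("top.npz",W=W,f=p["frame"])
for t in ["long_tray","square_tray","chisel","collar","bearing","deep_socket","short_socket","small_bearing"]:
    r=ctrl.silhouettes(t,p)
    for q in r[:2]:
        m=q["region"]; X=W[m]; X=X[~np.isnan(X[:,0])]
        if len(X)<10: continue
        z=np.percentile(X[:,2],95)
        T=X[X[:,2]>z-0.006] if "tray" not in t else X
        (c,sz,a)=cv2.minAreaRect((T[:,:2]*1000).astype(np.float32))
        print(t,round(q["score"],2),"zmax",round(z,3),"rect",np.round(c,1),np.round(sz,1),round(a,1),"n",len(X),pix(p,[c[0]/1e3,c[1]/1e3,z]))
E
```

```text
long_tray 0.64 zmax 0.018 rect [504.5 309.7] [115.4 255.6] 72.9 n 4175 [134, 201]
square_tray 0.78 zmax 0.019 rect [ 515.2 -291.6] [178.9 164.3] 74.9 n 4236 [372, 197]
chisel 0.84 zmax 0.016 rect [342.1  24.2] [116.   24.3] 45.3 n 316 [247, 267]
chisel 0.75 zmax 0.017 rect [450.7 -73.5] [ 25.5 116.8] 82.4 n 310 [286, 222]
collar 0.53 zmax 0.034 rect [693.9 -79.5] [29.4 31.2] 0.0 n 225 [287, 128]
bearing 0.61 zmax 0.017 rect [567.5  95.3] [49.  49.4] 41.9 n 309 [219, 177]
short_socket 0.58 zmax 0.046 rect [686.2  71.2] [47.8 43.8] 0.3 n 336 [228, 130]
small_bearing 0.61 zmax 0.045 rect [685.2  71.1] [43.9 45.3] 87.9 n 321 [228, 130]
```

View pics/crop0.png

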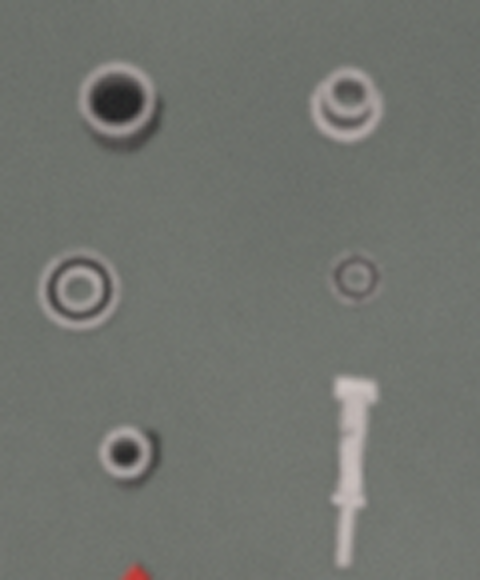

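```bash
cat > fit.py <<'E'
from h import *
from scipy.optimize import minimize
d=np.load("top.npz"); W=d["W"]; f=d["f"].astype(int)
blue=(f[...,2]-f[...,0]>50)
n,l,st,ce=cv2.connectedComponentsWithStats(blue.astype(np.uint8))
for i in range(1,n):
    if st[i,4]<1500: continue
    X=W[l==i]; X=X[~np.isnan(X[:,0])]
    c,sz,a=cv2.minAreaRect((X[:,:2]*1000).astype(np.float32)); print("tray rect",np.round(c,1),np.round(sz,1),round(a,1))
# raised objects above bench
Wz=np.nan_to_num(W[...,2]); m=(Wz>0.006)&(Wz<0.08)&(~cv2.dilate(blue.astype(np.uint8),np.ones((5,5))).astype(bool))
n,l,st,ce=cv2.connectedComponentsWithStats(m.astype(np.uint8))
for i in range(1,n):
    if st[i,4]<60: continue
    X=W[l==i]; z=np.percentile(X[:,2],97); T=X[X[:,2]>z-0.007]
    if not(0.3<X[:,0].mean()<0.8 and abs(X[:,1].mean())<0.2): continue
    c,sz,a=cv2.minAreaRect((T[:,:2]*1000).astype(np.float32)); print(np.round(ce[i]),"z",round(z,3),np.round(c,1),np.round(sz,1),round(a,1),np.median(f[l==i],0))
E
python3 fit.py
```

```text
tray rect [502.4 305.2] [102.9 244.5] 73.9
tray rect [ 512.7 -286.4] [168.4 154. ] 75.6
[229. 131.] z 0.046 [686.2  71.2] [47.8 43.8] 0.3 [91. 88. 86.]
[286. 131.] z 0.035 [694.2 -79.5] [30.  31.2] 0.0 [145. 137. 136.]
[219. 178.] z 0.018 [567.5  95.3] [49.  49.4] 41.9 [131. 127. 124.]
[288. 175.] z 0.014 [575.8 -81.7] [32.6 31.2] 0.4 [116. 113. 110.]
[287. 221.] z 0.017 [450.7 -73.5] [ 25.5 116.8] 82.4 [181.5 173.  170. ]
[231. 219.] z 0.067 [453.7  61.3] [28.2 28.8] 44.4 [126. 122. 120.]
[246. 264.] z 0.017 [345.   20.3] [118.5  23.5] 50.9 [181.  61.  57.]
[335. 282.] z 0.017 [ 301.9 -186.7] [ 23.2 118.5] 34.3 [108.  74.  52.]
```

```bash
cat >> fit.py <<'E'
print("chisel")
X=W[l==l[221,287]]*1000
xs=np.arange(X[:,0].min(),X[:,0].max(),8); C=[]
for a in xs:
    s=X[(X[:,0]>=a)&(X[:,0]<a+8)]
    if len(s)>3: C.append([a+4,(s[:,1].min()+s[:,1].max())/2,np.ptp(s[:,1])])
C=np.array(C); print(np.round(C,1)); k=np.polyfit(C[:,0],C[:,1],1); print("yaw",np.degrees(np.arctan(k[0])),"y at mid",np.polyval(k,C[:,0].mean()))
# tray rims
for s,(lx,ly),c0,y0 in (("long",(250,104),(502.4,305.2),-16.1),("square",(156,170),(512.7,-286.4),-14.4)):
    Z=W[...,2]; D=W[...,:2]*1000-np.array(c0); m=(Z>0.011)&(Z<0.026)&(np.abs(D).max(-1)<150)&cv2.dilate(blue.astype(np.uint8),np.ones((3,3))).astype(bool)
    P=W[m][:,:2]*1000
    segs=[(0,lx/2-1.5),(0,-lx/2+1.5),(1,ly/2-1.5),(1,-ly/2+1.5)]+([(0,-29.5)] if s=="long" else [(0,-1.5)])
    def cost(v):
        t=np.radians(v[2]); q=P-v[:2]; q=np.stack([q[:,0]*np.cos(t)+q[:,1]*np.sin(t),-q[:,0]*np.sin(t)+q[:,1]*np.cos(t)],1)
        return np.minimum(np.min([abs(q[:,a]-b) for a,b in segs],0),8).mean()
    r=minimize(cost,[*c0,y0],method="Nelder-Mead",options=dict(initial_simplex=np.array([c0+(y0,)]*4)+np.vstack([np.zeros(3),np.diag([6,6,4])]))); print(s,len(P),np.round(r.x,1),round(r.fun,2))
E
python3 fit.py | sed -n '/^chisel/,$p'
```

```text
chisel
[[394.5 -71.   10.2]
 [402.5 -71.1   9.8]
 [410.5 -73.8  10.3]
 [418.5 -73.7  10.1]
 [426.5 -73.8  19.4]
 [434.5 -73.8  19.9]
 [442.5 -75.2  12.6]
 [450.5 -75.4  12.6]
 [458.5 -76.8  10.3]
 [466.5 -78.1  12.8]
 [474.5 -78.4  13.1]
 [482.5 -78.6  12.8]
 [490.5 -78.9  13. ]
 [498.5 -80.3  25.8]
 [506.5 -81.7  23. ]]
yaw -5.071012318444548 y at mid -76.04483414792331
long 364 [501.6 305.8 -16.3] 0.98
square 504 [ 512.5 -286.   -14.8] 1.58
```

>>> move_arm --increments "16 19 0 0 0 6.6 0; 16 19 0 0 0 6.6 0; 16 19 0 0 0 6.6 0; 16 19 0 0 0 6.6 0; 16 19 0 0 0 6.6 0; 16 19 0 0 0 6.6 0; 16 19 0 0 0 6.6 0; 16 19 0 0 0 6.6 0" --grip_force 30

```text
time: 1.57
position: [0.3056, -0.4725, 0.2228]
tool_rot: [2.59, 1.777, -0.0]
ft_force: [-0.1, 0.1, 0.4]
grip_width: 0.999
grip_force: 0.0
```

>>> move_arm --increments "9 25 0 0 0 6.6 0; 9 25 0 0 0 6.6 0; 9 25 0 0 0 6.6 0; 9 25 0 0 0 6.6 0; 9 25 0 0 0 6.6 0; 9 25 0 0 0 6.6 0; 9 25 0 0 0 6.6 0; 9 25 0 0 0 6.6 0"

```text
time: 2.23
position: [0.3773, -0.2722, 0.2228]
tool_rot: [1.529, 2.743, -0.001]
ft_force: [-0.7, -0.7, 0.5]
grip_width: 1.004
grip_force: 0.0
```

>>> move_arm --increments "9 25 0 0 0 6.6 0; 9 25 0 0 0 6.6 0; 9 25 0 0 0 6.6 0; 9 25 0 0 0 6.6 0; 9 25 0 0 0 6.6 0; 10 24 0 0 0 6.6 0; 11 24 0 0 0 6.6 0; 10 24 0 0 0 6.6 0"

```text
time: 2.9
position: [0.4534, -0.0752, 0.2229]
tool_rot: [0.15, 3.137, -0.001]
ft_force: [0.9, -0.8, -0.3]
grip_width: 1.001
grip_force: 0.0
```

```bash
cat >> h.py <<'E'
def tool():
    s=ctrl.get_state(); M=R.from_rotvec(s["tool_rot"]).as_matrix()
    print("t",round(s["time"],2),"pos",np.round(np.array(s["position"])*1000,1),"close",round(np.degrees(np.arctan2(M[1,1],M[0,1])),1),"tilt",np.round(M[:2,2],3),"w",round(s["grip_width"]*87,1),"q",np.round(s["joint_positions"],2))
    return s,M
E
python3 - <<'E'
from h import *
tool()
p=ctrl.get_image("wrist"); save(p,"w1.png"); W=cloud(p)
print(p["position"],pix(p,[.4545,-.076,.016]))
for q in ctrl.silhouettes("chisel",p)[:2]:
    X=W[q["region"]]; X=X[X[:,2]>0.006]*1000
    c,sz,a=cv2.minAreaRect(X[:,:2].astype(np.float32)); print(q["score"],np.round(c,1),np.round(sz,1),a,X[:,2].max())
E
```

```text
t 2.9 pos [453.4 -75.2 222.9] close 84.5 tilt [ 0.001 -0.001] w 87.1 q [ 0.82 -0.08 -0.67  1.88 -0.05  1.32  1.64]
[ 0.38321674 -0.0678876   0.38527879] [255, 172]
0.91 [ 301.6 -187.6] [ 26.1 119.8] 35.04336166381836 18.917809475392456
0.9 [344.5  19.6] [120.1  26.1] 51.07857894897461 18.756161062944145
```

View pics/w1.png

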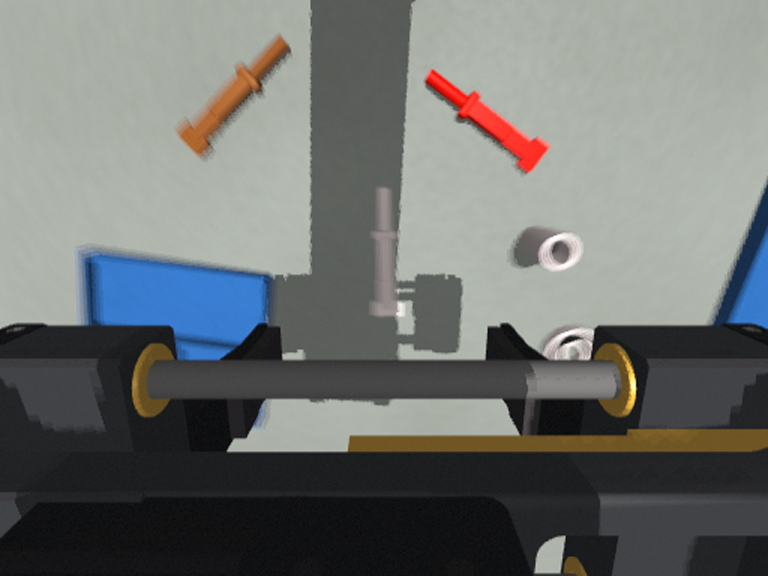

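```bash
python3 - <<'E'
from h import *
p=ctrl.get_image("wrist"); W=cloud(p)*1000
m=(np.nan_to_num(W[...,2])>7)&(np.nan_to_num(W[...,2])<30)&(abs(W[...,1]+76)<40)&(abs(W[...,0]-450)<80)
X=W[m]; print(len(X),X.min(0),X.max(0))
C=[]
for a in np.arange(X[:,0].min(),X[:,0].max(),6):
    s=X[(X[:,0]>=a)&(X[:,0]<a+6)]
    if len(s)>3: C.append([a+3,(s[:,1].min()+s[:,1].max())/2,np.ptp(s[:,1])])
C=np.array(C); k=np.polyfit(C[:,0],C[:,1],1); print(np.round(C,1).tolist(),np.degrees(np.arctan(k[0])),np.polyval(k,454.5))
E
```

```text
956 [390.63629138 -93.84031749   7.01785715] [510.17870254 -65.29485058  18.79408972]
[[393.6, -72.2, 9.9], [399.6, -72.0, 11.1], [405.6, -72.6, 11.3], [411.6, -73.2, 11.3], [417.6, -73.8, 11.2], [423.6, -74.3, 11.3], [429.6, -75.6, 20.6], [435.6, -75.9, 20.5], [441.6, -76.0, 14.1], [447.6, -76.5, 14.1], [453.6, -77.2, 14.2], [459.6, -77.0, 12.9], [465.6, -77.5, 12.8], [471.6, -78.9, 14.6], [477.6, -79.4, 14.5], [483.6, -79.3, 13.3], [489.6, -79.8, 13.2], [495.6, -80.6, 24.5], [501.6, -81.1, 24.9], [507.6, -81.5, 24.7]] -4.8575397031209375 -77.03619363350415
```

>>> move_arm --increments "1 -2 -35 0 0 0.5 0; 0 0 -35 0 0 0 0; 0 0 -35 0 0 0 0; 0 0 -35 0 0 0 0; 0 0 -35 0 0 0 0; 0 0 -25 0 0 0 0; 0 0 -14 0 0 0 0; 0 0 -5 0 0 0 0"

```text
time: 3.72
position: [0.4514, -0.0793, 0.0009]
tool_rot: [-0.149, -3.133, -0.002]
ft_force: [0.4, 0.8, -0.1]
grip_width: 0.998
grip_force: 0.0
```

>>> move_arm --increments "0 0 0 0 0 0 255; 0 0 0 0 0 0 255; 0 0 0 0 0 0 255; 0 0 0 0 0 0 255; 0 0 0 0 0 0 255; 0 0 0 0 0 0 255; 0 0 0 0 0 0 255; 0 0 0 0 0 0 255"

```text
time: 4.38
position: [0.4541, -0.0785, 0.0038]
tool_rot: [0.145, 3.138, -0.0]
ft_force: [0.7, -0.0, 0.5]
grip_width: 0.481
grip_force: 0.0
```

>>> move_arm --increments "0 0 0 0 0 0 255; 0 0 0 0 0 0 255; 0 0 0 0 0 0 255; 0 0 0 0 0 0 255; 0 0 0 0 0 0 255; 0 0 0 0 0 0 255; 0 0 0 0 0 0 255; 0 0 0 0 0 0 255"

```text
time: 5.05
position: [0.454, -0.0783, 0.0035]
tool_rot: [0.145, 3.138, 0.001]
ft_force: [0.4, 2.0, -0.3]
grip_width: 0.158
grip_force: 30.0
```

>>> move_arm --increments "0 0 20 0 0 0 255; 0 0 32 0 0 0 255; 0 0 34 0 0 0 255; 0 0 34 0 0 0 255; 8 31 0 0 0 -0.9 255; 8 31 0 0 0 -0.9 255; 8 31 0 0 0 -0.9 255; 8 31 0 0 0 -0.9 255"

```text
time: 5.72
position: [0.4859, 0.0463, 0.1236]
tool_rot: [0.247, 3.132, -0.001]
ft_force: [0.3, -0.5, -2.5]
grip_width: 0.163
grip_force: 30.0
```

>>> move_arm --increments "8 31 0 0 0 -0.9 255; 8 31 0 0 0 -0.9 255; 8 31 0 0 0 -0.9 255; 8 31 0 0 0 -0.9 255; 8 31 0 0 0 -0.9 255; 8 31 0 0 0 -0.9 255; 8 31 0 0 0 -1 255; 8 29 0 0 0 -1 255"

```text
time: 6.38
position: [0.5498, 0.2928, 0.1226]
tool_rot: [-0.446, -3.109, 0.001]
ft_force: [0.3, 0.0, -1.5]
grip_width: 0.16
grip_force: 30.0
```

```bash
python3 - <<'E'
from h import *
tool()
p=ctrl.get_image("wrist"); save(p,"w2.png"); W=cloud(p)
print("target pix",pix(p,[.5501,.2916,.003]))
E
```

```text
t 6.38 pos [549.8 292.8 122.6] close 73.7 tilt [-0.001 -0.001] w 14.0 q [ 0.13  0.46 -0.85  1.62  0.36  1.23  0.49]
target pix [254, 187]
```

View pics/w2.png

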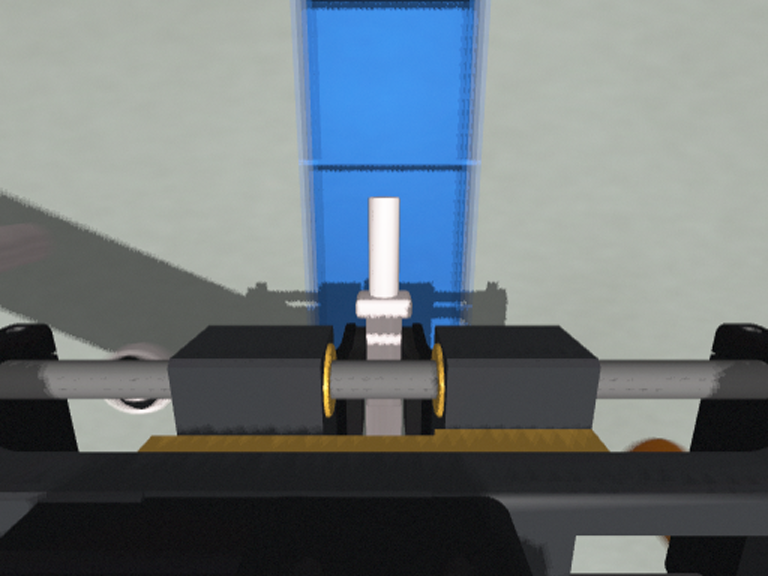

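>>> move_arm --increments "0 -1 -30 0 0 0 255; 0 0 -30 0 0 0 255; 0 0 -24 0 0 0 255; 0 0 -14 0 0 0 255; 0 0 -8 0 0 0 255; 0 0 -4 0 0 0 255; 0 0 -2 0 0 0 255; 0 0 -1 0 0 0 255"

```text
time: 7.1
position: [0.5508, 0.291, 0.0116]
tool_rot: [0.445, 3.108, 0.002]
ft_force: [-0.1, -0.1, -1.8]
grip_width: 0.161
grip_force: 30.0
```

>>> move_arm --increments "0 0 0 0 0 0 255; 0 0 -1 0 0 0 255; 0 0 0 0 0 0 255; 0 0 -1 0 0 0 255; 0 0 0 0 0 0 255; 0 0 -1 0 0 0 255; 0 0 0 0 0 0 255; 0 0 0 0 0 0 255"

```text
time: 7.77
position: [0.5499, 0.2905, 0.0075]
tool_rot: [-0.445, -3.11, 0.0]
ft_force: [-0.3, 0.0, -2.3]
grip_width: 0.155
grip_force: 30.0
```

>>> move_arm --increments "0 0 -0.5 0 0 0 255; 0 0 0 0 0 0 255; 0 0 -0.5 0 0 0 255; 0 0 0 0 0 0 255; 0 0 -0.5 0 0 0 255; 0 0 0 0 0 0 255; 0 0 0 0 0 0 255; 0 0 0 0 0 0 255"

```text
time: 8.43
position: [0.55, 0.2906, 0.0066]
tool_rot: [0.445, 3.11, -0.0]
ft_force: [-2.3, -1.2, 4.4]
grip_width: 0.158
grip_force: 30.0
```

>>> move_arm --increments "0 0 0 0 0 0 138; 0 0 0 0 0 0 138; 0 0 0 0 0 0 138; 0 0 0 0 0 0 138; 0 0 0 0 0 0 138; 0 0 10 0 0 0 138; 0 0 20 0 0 0 138; 0 0 30 0 0 0 138"

```text
time: 9.1
position: [0.5483, 0.2895, 0.0648]
tool_rot: [-0.444, -3.106, 0.004]
ft_force: [0.9, 0.1, -0.5]
grip_width: 0.461
grip_force: 0.0
```

>>> move_arm --increments "0 0 35 0 0 0 0; 0 0 35 0 0 0 0; 12 -31 10 0 0 0 0; 12 -31 0 0 0 0 0; 12 -31 0 0 0 0 0; 12 -31 0 0 0 0 0; 12 -31 0 0 0 0 0; 12 -31 0 0 0 0 0"

```text
time: 9.77
position: [0.6225, 0.103, 0.1471]
tool_rot: [0.445, 3.109, 0.0]
ft_force: [0.4, -0.4, 0.3]
grip_width: 0.959
grip_force: 0.0
```

>>> move_arm --increments "12 -31 0 0 0 0 0; 12 -31 0 0 0 0 0; 12 -31 0 0 0 0 0; 12 -31 0 0 0 0 0; 12 -31 0 0 0 0 0; 6 -28 0 0 0 0 0; 0 0 0 0 0 0 0; 0 0 0 0 0 0 0"

```text
time: 10.43
position: [0.6881, -0.0815, 0.1462]
tool_rot: [0.453, 3.109, -0.0]
ft_force: [-0.5, 0.7, -0.1]
grip_width: 0.995
grip_force: 0.0
```

```bash
cat >> h.py <<'E'
def ring(p,c,z0,z1,r,d):
    "centre of the top disc of diameter d: rim points in height band near c, fitted with their enclosing circle"
    W=cloud(p)*1000; Z=np.nan_to_num(W[...,2]); m=(Z>z0)&(Z<z1)&(np.hypot(W[...,0]-c[0],W[...,1]-c[1])<r)
    X=W[m]
    if len(X)<20: print("few",len(X)); return
    from scipy.optimize import least_squares
    h=cv2.convexHull(X[:,:2].astype(np.float32))[:,0]
    q=least_squares(lambda v:np.hypot(*(h-v).T)-d/2,h.mean(0),loss="soft_l1")
    print("n",len(X),"zmed",round(np.median(X[:,2]),1),"fit",np.round(q.x,1),"rms",round(np.sqrt(np.mean(q.fun**2)),1),"box",np.round(X[:,:2].min(0),1),np.round(X[:,:2].max(0),1))
E
python3 - <<'E'
from h import *
tool()
p=ctrl.get_image("top"); save(p,"t2.png"); 
ring(p,(694,-79),28,45,40,34); ring(p,(567,95),10,24,45,52); ring(p,(454,61),58,78,40,30); ring(p,(686,71),38,55,45,48)
p=ctrl.get_image("wrist"); ring(p,(694,-79),28,45,40,34);ring(p,(686,71),38,55,45,48)
E
```

```text
t 10.43 pos [688.1 -81.5 146.2] close 73.4 tilt [ 0. -0.] w 86.6 q [ 0.59  0.56 -0.73  1.41  0.37  1.32  1.12]
n 76 zmed 31.9 fit [694.7 -78.7] rms 1.0 box [679.  -95.2] [710.6 -63.9]
n 250 zmed 13.5 fit [568.6  95.1] rms 0.9 box [542.7  70.2] [594.3 119.2]
n 72 zmed 63.5 fit [454.7  61.6] rms 0.8 box [439.9  48.9] [469.6  75.4]
n 110 zmed 43.5 fit [686.9  71.3] rms 0.9 box [663.4  49.2] [711.1  93.3]
n 490 zmed 33.8 fit [695.1 -78.4] rms 0.5 box [678.6 -94.9] [711.8 -61.8]
n 979 zmed 44.5 fit [686.9  70.6] rms 0.4 box [663.1  46.9] [710.7  95. ]
```

View pics/t2.png

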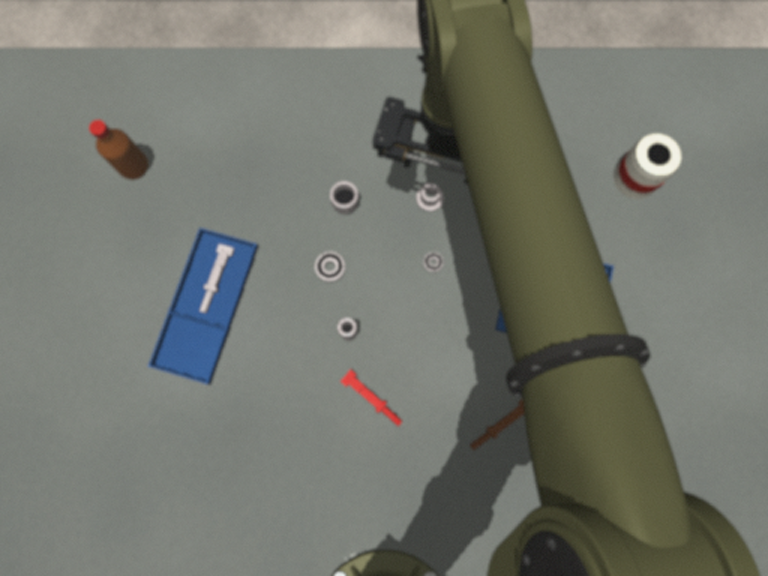

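>>> move_arm --increments "3 1 -25 0 0 0 0; 2 1 -32 0 0 0 0; 2 1 -32 0 0 0 0; 0 0 -25 0 0 0 0; 0 0 -13 0 0 0 0; 0 0 -6 0 0 0 0; 0 0 -2 0 0 0 0; 0 0 0 0 0 0 0"

```text
time: 11.2
position: [0.6957, -0.0747, 0.0123]
tool_rot: [0.444, 3.109, 0.001]
ft_force: [-0.3, -0.1, -0.0]
grip_width: 1.001
grip_force: 0.0
```

>>> move_arm --increments "0 0 0 0 0 0 255; 0 0 0 0 0 0 255; 0 0 0 0 0 0 255; 0 0 0 0 0 0 255; 0 0 0 0 0 0 255; 0 0 0 0 0 0 255; 0 0 0 0 0 0 255; 0 0 0 0 0 0 255"

```text
time: 11.87
position: [0.695, -0.0755, 0.0111]
tool_rot: [-0.445, -3.11, -0.0]
ft_force: [0.0, 0.5, -0.0]
grip_width: 0.479
grip_force: 0.0
```

>>> move_arm --increments "0 0 0 0 0 0 255; 0 0 0 0 0 0 255; 0 0 0 0 0 0 255; 0 0 0 0 0 0 255; 0 0 0 0 0 0 255; 0 0 0 0 0 0 255; 0 0 0 0 0 0 255; 0 0 0 0 0 0 255"

```text
time: 12.53
position: [0.695, -0.0754, 0.0111]
tool_rot: [0.445, 3.11, 0.0]
ft_force: [-0.3, -0.2, 0.6]
grip_width: 0.377
grip_force: 30.0
```

>>> move_arm --increments "0 0 20 0 0 0 255; 0 0 32 0 0 0 255; 0 0 34 0 0 0 255; 0 0 30 0 0 0 255; -19 29 0 0 0 0 255; -19 29 0 0 0 0 255; -19 29 0 0 0 0 255; -19 29 0 0 0 0 255"

```text
time: 13.2
position: [0.6179, 0.0422, 0.1271]
tool_rot: [0.445, 3.11, 0.001]
ft_force: [0.6, 0.4, -1.2]
grip_width: 0.375
grip_force: 30.0
```

>>> move_arm --increments "-19 29 0 0 0 0 255; -19 29 0 0 0 0 255; -19 29 0 0 0 0 255; -19 29 0 0 0 0 255; -19 29 0 0 0 0 255; -19 29 0 0 0 0 255; -19 29 0 0 0 0 255; -19 29 0 0 0 0 255"

```text
time: 13.87
position: [0.4655, 0.2741, 0.1271]
tool_rot: [0.445, 3.11, 0.0]
ft_force: [0.2, 0.4, -1.5]
grip_width: 0.372
grip_force: 30.0
```

>>> move_arm --increments "-19 28 0 0 0 0 255; -19 27 0 0 0 0 255; 0 0 0 0 0 0 255; 0 0 -20 0 0 0 255; 0 0 -25 0 0 0 255; 0 0 -20 0 0 0 255; 0 0 -10 0 0 0 255; 0 0 -5 0 0 0 255"

```text
time: 14.53
position: [0.4279, 0.327, 0.0455]
tool_rot: [-0.444, -3.108, 0.002]
ft_force: [0.8, -0.7, -1.0]
grip_width: 0.372
grip_force: 30.0
```

```bash
python3 - <<'E'
from h import *
tool()
p=ctrl.get_image("wrist"); save(p,"w3.png")
E
```

```text
t 14.53 pos [427.9 327.   45.5] close 73.7 tilt [-0.003 -0.001] w 32.3 q [ 0.09  0.39 -0.91  1.89  0.36  1.03  0.31]
```

View pics/w3.png

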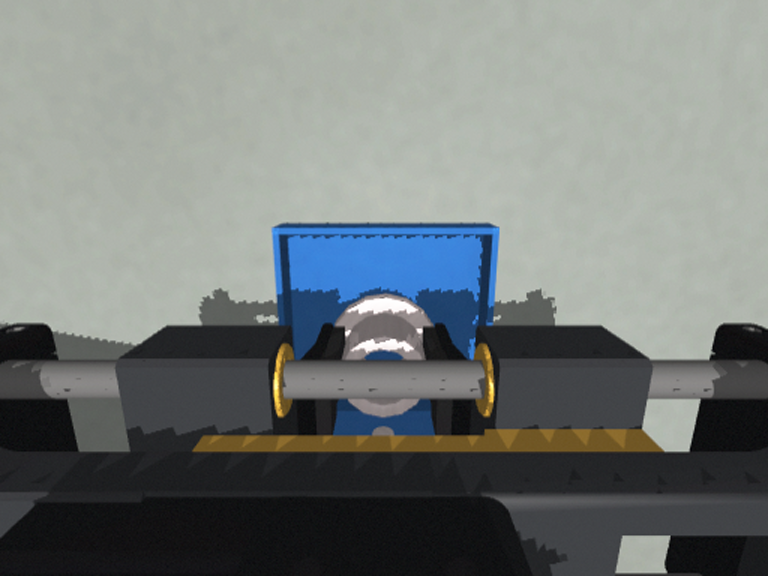

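>>> move_arm --increments "0 0 -12 0 0 0 255; 0 0 -8 0 0 0 255; 0 0 -5 0 0 0 255; 0 0 -3 0 0 0 255; 0 0 -1 0 0 0 255; 0 0 -1 0 0 0 255; 0 0 0 0 0 0 255; 0 0 0 0 0 0 255"

```text
time: 15.25
position: [0.4292, 0.3277, 0.0174]
tool_rot: [0.445, 3.109, 0.001]
ft_force: [-0.4, -0.9, -0.8]
grip_width: 0.376
grip_force: 30.0
```

>>> move_arm --increments "0 0 -0.5 0 0 0 255; 0 0 0 0 0 0 255; 0 0 -0.5 0 0 0 255; 0 0 0 0 0 0 255; 0 0 -0.5 0 0 0 255; 0 0 0 0 0 0 255; 0 0 0 0 0 0 255; 0 0 0 0 0 0 255"

```text
time: 15.92
position: [0.429, 0.3276, 0.0156]
tool_rot: [0.445, 3.11, 0.0]
ft_force: [-0.2, -0.1, -2.0]
grip_width: 0.371
grip_force: 30.0
```

>>> move_arm --increments "0 0 -0.5 0 0 0 255; 0 0 0 0 0 0 255; 0 0 -0.5 0 0 0 255; 0 0 0 0 0 0 255; 0 0 -0.5 0 0 0 255; 0 0 0 0 0 0 255; 0 0 0 0 0 0 255; 0 0 0 0 0 0 255"

```text
time: 16.58
position: [0.4289, 0.3275, 0.0141]
tool_rot: [-0.445, -3.11, -0.0]
ft_force: [1.1, -0.4, -1.6]
grip_width: 0.378
grip_force: 30.0
```

>>> move_arm --increments "0 0 -0.5 0 0 0 255; 0 0 0 0 0 0 255; 0 0 0 0 0 0 255; 0 0 -0.5 0 0 0 255; 0 0 0 0 0 0 255; 0 0 0 0 0 0 255; 0 0 0 0 0 0 255; 0 0 0 0 0 0 255"

```text
time: 17.25
position: [0.4291, 0.3276, 0.0139]
tool_rot: [0.445, 3.109, -0.001]
ft_force: [-2.4, -2.2, 7.7]
grip_width: 0.375
grip_force: 30.0
```

>>> move_arm --increments "0 0 0 0 0 0 102; 0 0 0 0 0 0 102; 0 0 0 0 0 0 102; 0 0 0 0 0 0 102; 0 0 0 0 0 0 102; 0 0 10 0 0 0 102; 0 0 20 0 0 0 102; 0 0 30 0 0 0 60"

```text
time: 17.92
position: [0.4273, 0.3264, 0.0722]
tool_rot: [-0.444, -3.106, 0.004]
ft_force: [0.5, 0.1, 0.7]
grip_width: 0.624
grip_force: 0.0
```

>>> move_arm --increments "0 0 30 0 0 0 0; 0 0 20 0 0 0 0; 18 -29 0 0 0 0 0; 18 -29 0 0 0 0 0; 18 -29 0 0 0 0 0; 18 -29 0 0 0 0 0; 18 -29 0 0 0 0 0; 18 -29 0 0 0 0 0"

```text
time: 18.58
position: [0.5378, 0.1521, 0.124]
tool_rot: [0.445, 3.109, 0.0]
ft_force: [0.8, -0.4, 0.2]
grip_width: 0.992
grip_force: 0.0
```

>>> move_arm --increments "17 -29 0 0 0 0 0; 15 -29 0 0 0 0 0; 0 0 -10 0 0 0 0; 0 0 -25 0 0 0 0; 0 0 -20 0 0 0 0; 0 0 -10 0 0 0 0; 0 0 0 0 0 0 0; 0 0 0 0 0 0 0"

```text
time: 19.25
position: [0.5689, 0.096, 0.0584]
tool_rot: [-0.444, -3.11, -0.001]
ft_force: [0.3, 0.2, 0.7]
grip_width: 0.998
grip_force: 0.0
```

```bash
python3 - <<'E'
from h import *
tool()
p=ctrl.get_image("wrist"); ring(p,(568,95),11,24,45,52); 
p=ctrl.get_image("top"); save(p,"t3.png",(90,100,260,260),3.5); ring(p,(429,327.5),32,45,40,34)
E
```

```text
t 19.25 pos [568.9  96.   58.4] close 73.7 tilt [-0.  0.] w 86.8 q [ 0.46  0.42 -0.81  1.8   0.34  1.07  0.82]
n 2690 zmed 15.2 fit [568.2  95.5] rms 0.5 box [542.5  70. ] [593.7 120.8]
n 85 zmed 34.9 fit [431.8 327. ] rms 1.1 box [415.1 311.6] [447.3 342.3]
```

View pics/t3.png

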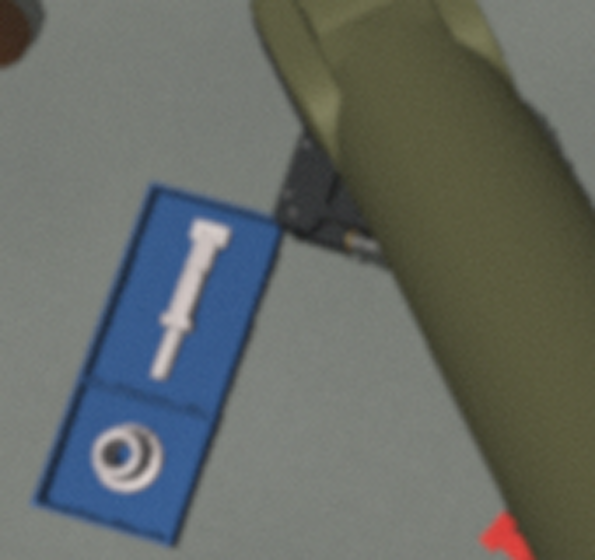

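>>> move_arm --increments "0 0 -18 0 0 0 0; 0 0 -18 0 0 0 0; 0 0 -10 0 0 0 0; 0 0 -5 0 0 0 0; 0 0 -3 0 0 0 0; 0 0 -1 0 0 0 0; 0 0 0 0 0 0 255; 0 0 0 0 0 0 255"

```text
time: 20.02
position: [0.5696, 0.0957, 0.0039]
tool_rot: [0.445, 3.109, 0.001]
ft_force: [-0.1, 0.5, -0.4]
grip_width: 0.918
grip_force: 0.0
```

>>> move_arm --increments "0 0 0 0 0 0 255; 0 0 0 0 0 0 255; 0 0 0 0 0 0 255; 0 0 0 0 0 0 255; 0 0 0 0 0 0 255; 0 0 0 0 0 0 255; 0 0 0 0 0 0 255; 0 0 0 0 0 0 255"

```text
time: 20.68
position: [0.569, 0.0954, 0.0032]
tool_rot: [0.445, 3.11, -0.0]
ft_force: [-0.1, -1.1, 1.7]
grip_width: 0.58
grip_force: 30.0
```

>>> move_arm --increments "0 0 20 0 0 0 255; 0 0 32 0 0 0 255; 0 0 34 0 0 0 255; 0 0 24 0 0 0 255; -8 -31 0 0 0 0.3 255; -8 -31 0 0 0 0.3 255; -8 -31 0 0 0 0.3 255; -8 -31 0 0 0 0.3 255"

```text
time: 21.35
position: [0.5361, -0.0296, 0.1128]
tool_rot: [-0.411, -3.114, 0.0]
ft_force: [0.4, -0.2, -1.6]
grip_width: 0.575
grip_force: 30.0
```

>>> move_arm --increments "-8 -31 0 0 0 0.3 255; -8 -31 0 0 0 0 255; -8 -31 0 0 0 0 255; -8 -31 0 0 0 0 255; -8 -31 0 0 0 0 255; -8 -31 0 0 0 0 255; -8 -31 0 0 0 0 255; -6 -30 0 0 0 0 255"

```text
time: 22.02
position: [0.4737, -0.2769, 0.1126]
tool_rot: [-0.405, -3.114, -0.0]
ft_force: [0.6, 0.4, -2.2]
grip_width: 0.58
grip_force: 30.0
```

>>> move_arm --increments "0 0 0 0 0 0 255; 0 0 -10 0 0 0 255; 0 0 -25 0 0 0 255; 0 0 -20 0 0 0 255; 0 0 -10 0 0 0 255; 0 0 -5 0 0 0 255; 0 0 0 0 0 0 255; 0 0 0 0 0 0 255"

```text
time: 22.68
position: [0.4756, -0.2749, 0.0434]
tool_rot: [0.403, 3.115, 0.0]
ft_force: [1.2, -1.0, -1.5]
grip_width: 0.576
grip_force: 30.0
```

```bash
python3 - <<'E'
from h import *
tool()
p=ctrl.get_image("wrist"); save(p,"w4.png")
E
```

```text
t 22.68 pos [ 475.6 -274.9   43.4] close 75.3 tilt [0.001 0.   ] w 50.1 q [ 1.04  0.34 -0.65  1.88  0.24  1.    1.6 ]
```

View pics/w4.png

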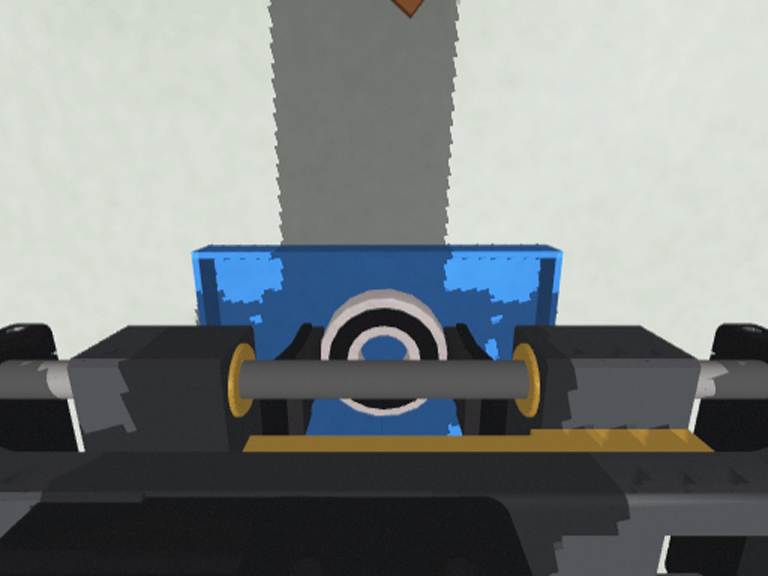

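>>> move_arm --increments "0 0 -14 0 0 0 255; 0 0 -10 0 0 0 255; 0 0 -6 0 0 0 255; 0 0 -3 0 0 0 255; 0 0 -1 0 0 0 255; 0 0 -1 0 0 0 255; 0 0 0 0 0 0 255; 0 0 0 0 0 0 255"

```text
time: 23.4
position: [0.4753, -0.2756, 0.0085]
tool_rot: [0.405, 3.115, -0.0]
ft_force: [-0.0, 1.2, -2.1]
grip_width: 0.579
grip_force: 30.0
```

>>> move_arm --increments "0 0 -0.5 0 0 0 255; 0 0 0 0 0 0 255; 0 0 -0.5 0 0 0 255; 0 0 0 0 0 0 255; 0 0 -0.5 0 0 0 255; 0 0 0 0 0 0 255; 0 0 0 0 0 0 255; 0 0 0 0 0 0 255"

```text
time: 24.07
position: [0.475, -0.2755, 0.0066]
tool_rot: [0.404, 3.115, 0.0]
ft_force: [0.0, 0.4, -2.5]
grip_width: 0.577
grip_force: 30.0
```

>>> move_arm --increments "0 0 -0.5 0 0 0 255; 0 0 0 0 0 0 255; 0 0 0 0 0 0 255; 0 0 -0.5 0 0 0 255; 0 0 0 0 0 0 255; 0 0 0 0 0 0 255; 0 0 0 0 0 0 255; 0 0 0 0 0 0 255"

```text
time: 24.73
position: [0.4751, -0.2755, 0.0062]
tool_rot: [-0.405, -3.115, 0.0]
ft_force: [-2.5, 0.1, 5.3]
grip_width: 0.578
grip_force: 30.0
```

>>> move_arm --increments "0 0 0 0 0 0 50; 0 0 0 0 0 0 50; 0 0 0 0 0 0 50; 0 0 0 0 0 0 50; 0 0 0 0 0 0 50; 0 0 10 0 0 0 50; 0 0 24 0 0 0 50; 0 0 34 0 0 0 30"

```text
time: 25.4
position: [0.473, -0.2742, 0.0724]
tool_rot: [-0.403, -3.111, -0.005]
ft_force: [-0.0, -0.7, 0.8]
grip_width: 0.829
grip_force: 0.0
```

>>> move_arm --increments "0 0 36 0 0 0 0; 0 0 30 0 0 0 0; -2 31 10 0 0 0 0; -2 31 0 0 0 0 0; -2 31 0 0 0 0 0; -2 31 0 0 0 0 0; -2 31 0 0 0 0 0; -2 31 0 0 0 0 0"

```text
time: 26.07
position: [0.4628, -0.0879, 0.1503]
tool_rot: [0.404, 3.115, -0.001]
ft_force: [0.8, 0.1, 0.9]
grip_width: 0.999
grip_force: 0.0
```

>>> move_arm --increments "-2 31 0 0 0 0 0; -2 31 0 0 0 0 0; -2 31 0 0 0 0 0; -2 31 0 0 0 0 0; 0 27 0 0 0 0 0; 0 0 0 0 0 0 0; 0 0 0 0 0 0 0; 0 0 0 0 0 0 0"

```text
time: 26.73
position: [0.4551, 0.0609, 0.1499]
tool_rot: [0.404, 3.115, -0.001]
ft_force: [-0.4, -0.3, 0.2]
grip_width: 0.999
grip_force: 0.0
```

```bash
python3 - <<'E'
from h import *
tool()
p=ctrl.get_image("wrist"); ring(p,(454.7,61.6),58,76,40,30)
p=ctrl.get_image("top"); save(p,"t4.png",(310,140,430,260),4); ring(p,(475,-275.5),14,26,40,52)
E
```

```text
t 26.73 pos [455.1  60.9 149.9] close 75.2 tilt [ 0.    -0.001] w 86.9 q [ 0.81 -0.01 -0.98  1.97 -0.    1.17  1.14]
n 504 zmed 65.8 fit [453.8  61.4] rms 0.5 box [439.3  46.8] [468.5  76.3]
n 276 zmed 16.9 fit [ 472.7 -274.6] rms 10.9 box [ 435.7 -299.2] [ 514.6 -249.7]
```

View pics/t4.png

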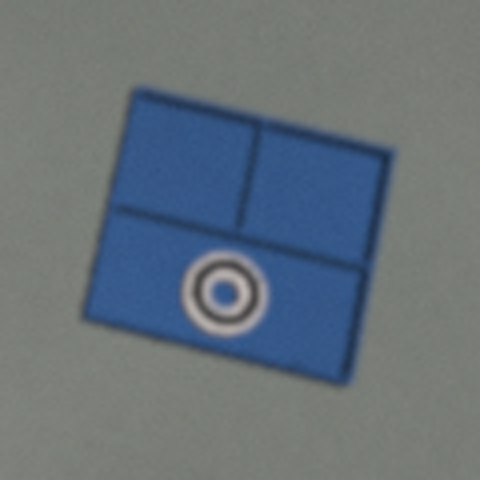

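>>> move_arm --increments "-1 0 -25 0 0 0 0; 0 0 -32 0 0 0 0; 0 0 -28 0 0 0 0; 0 0 -18 0 0 0 0; 0 0 -10 0 0 0 0; 0 0 -5 0 0 0 0; 0 0 -2 0 0 0 0; 0 0 0 0 0 0 255"

```text
time: 27.5
position: [0.4546, 0.0613, 0.0301]
tool_rot: [0.406, 3.115, 0.0]
ft_force: [1.0, 0.3, 0.6]
grip_width: 0.976
grip_force: 0.0
```

>>> move_arm --increments "0 0 0 0 0 0 255; 0 0 0 0 0 0 255; 0 0 0 0 0 0 255; 0 0 0 0 0 0 255; 0 0 0 0 0 0 255; 0 0 0 0 0 0 255; 0 0 0 0 0 0 255; 0 0 0 0 0 0 255"

```text
time: 28.17
position: [0.454, 0.0615, 0.0296]
tool_rot: [0.404, 3.115, 0.0]
ft_force: [-0.3, -0.1, 0.3]
grip_width: 0.401
grip_force: 0.0
```

>>> move_arm --increments "0 0 0 0 0 0 255; 0 0 0 0 0 0 255; 0 0 0 0 0 0 255; 0 0 0 0 0 0 255; 0 0 0 0 0 0 255; 0 0 0 0 0 0 255; 0 0 0 0 0 0 255; 0 0 0 0 0 0 255"

```text
time: 28.83
position: [0.4539, 0.0615, 0.0296]
tool_rot: [-0.405, -3.115, 0.0]
ft_force: [-0.1, -0.4, 0.2]
grip_width: 0.333
grip_force: 30.0
```

>>> move_arm --increments "0 0 20 0 0 0 255; 0 0 30 0 0 0 255; 0 0 30 0 0 0 255; 0 0 20 0 0 0 255; 9 -29 0 0 0 0 255; 10 -29 0 0 0 0 255; 9 -29 0 0 0 0 255; 10 -29 0 0 0 0 255"

```text
time: 29.5
position: [0.492, -0.0558, 0.1296]
tool_rot: [0.404, 3.115, -0.001]
ft_force: [-1.2, 0.6, -0.8]
grip_width: 0.334
grip_force: 30.0
```

>>> move_arm --increments "9 -29 0 0 0 0 255; 10 -29 0 0 0 0 255; 9 -29 0 0 0 0 255; 10 -29 0 0 0 0 255; 10 -29 0 0 0 0 255; 10 -29 0 0 0 0 255; 9 -26 0 0 0 0 255; 0 0 0 0 0 0 255"

```text
time: 30.17
position: [0.5588, -0.2622, 0.1284]
tool_rot: [0.417, 3.113, -0.003]
ft_force: [-0.5, -1.4, -3.1]
grip_width: 0.333
grip_force: 30.0
```

>>> move_arm --increments "0 0 -10 0 0 0 255; 0 0 -25 0 0 0 255; 0 0 -25 0 0 0 255; 0 0 -14 0 0 0 255; 0 0 -7 0 0 0 255; 0 0 -4 0 0 0 255; 0 0 0 0 0 0 255; 0 0 0 0 0 0 255"

```text
time: 30.83
position: [0.5597, -0.2544, 0.0455]
tool_rot: [0.404, 3.114, -0.0]
ft_force: [-0.7, -0.3, -0.9]
grip_width: 0.33
grip_force: 30.0
```

```bash
python3 - <<'E'
from h import *
tool()
p=ctrl.get_image("wrist"); save(p,"w5.png")
E
```

```text
t 30.83 pos [ 559.7 -254.4   45.5] close 75.2 tilt [ 0.001 -0.   ] w 28.7 q [ 0.96  0.49 -0.72  1.71  0.36  1.07  1.43]
```

View pics/w5.png

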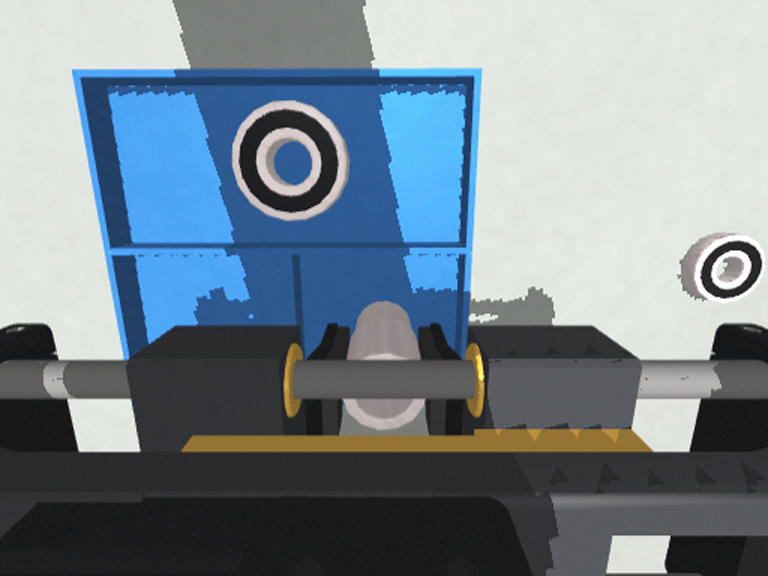

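>>> move_arm --increments "0 0 -5 0 0 0 255; 0 0 -3 0 0 0 255; 0 0 -2 0 0 0 255; 0 0 -1 0 0 0 255; 0 0 0 0 0 0 255; 0 0 -0.5 0 0 0 255; 0 0 0 0 0 0 255; 0 0 0 0 0 0 255"

```text
time: 31.55
position: [0.5591, -0.2545, 0.0332]
tool_rot: [0.405, 3.115, 0.0]
ft_force: [-0.3, -0.4, -1.8]
grip_width: 0.333
grip_force: 30.0
```

>>> move_arm --increments "0 0 -0.5 0 0 0 255; 0 0 0 0 0 0 255; 0 0 -0.5 0 0 0 255; 0 0 0 0 0 0 255; 0 0 0 0 0 0 255; 0 0 0 0 0 0 255; 0 0 0 0 0 0 255; 0 0 0 0 0 0 255"

```text
time: 32.22
position: [0.5593, -0.2545, 0.0326]
tool_rot: [0.404, 3.115, -0.0]
ft_force: [-1.8, 0.1, 5.0]
grip_width: 0.327
grip_force: 30.0
```

>>> move_arm --increments "0 0 0 0 0 0 100; 0 0 0 0 0 0 100; 0 0 0 0 0 0 100; 0 0 0 0 0 0 100; 0 0 0 0 0 0 100; 0 0 10 0 0 0 100; 0 0 25 0 0 0 100; 0 0 32 0 0 0 100"

```text
time: 32.88
position: [0.5572, -0.2537, 0.098]
tool_rot: [-0.403, -3.111, -0.003]
ft_force: [-0.0, -0.3, 0.0]
grip_width: 0.604
grip_force: 0.0
```

>>> move_arm --increments "0 0 34 0 0 0 100; 0 0 15 0 0 0 50; 11 29 0 0 0 0 0; 11 29 0 0 0 0 0; 11 29 0 0 0 0 0; 11 29 0 0 0 0 0; 12 29 0 0 0 0 0; 12 29 0 0 0 0 0"

```text
time: 33.55
position: [0.6275, -0.0791, 0.149]
tool_rot: [0.405, 3.114, -0.0]
ft_force: [0.7, -0.1, -0.3]
grip_width: 0.98
grip_force: 0.0
```

>>> move_arm --increments "12 29 0 0 0 0 0; 12 29 0 0 0 0 0; 12 29 0 0 0 0 0; 12 29 0 0 0 0 0; 12 29 0 0 0 0 0; 0 6 0 0 0 0 0; 0 0 0 0 0 0 0; 0 0 0 0 0 0 0"

```text
time: 34.22
position: [0.6869, 0.0704, 0.1484]
tool_rot: [0.403, 3.115, -0.001]
ft_force: [-0.4, -0.3, -0.8]
grip_width: 0.998
grip_force: 0.0
```

```bash
python3 - <<'E'
from h import *
tool()
p=ctrl.get_image("wrist"); ring(p,(687,71),38,55,45,48)
p=ctrl.get_image("top"); save(p,"t5.png",(310,140,430,260),4); ring(p,(559,-254.5),60,80,30,30)
E
```

```text
t 34.22 pos [686.9  70.4 148.4] close 75.3 tilt [ 0.    -0.001] w 86.8 q [ 0.41  0.57 -0.8   1.41  0.41  1.33  0.91]
n 729 zmed 44.8 fit [686.6  71.1] rms 0.5 box [663.   47.6] [710.3  94.8]
n 78 zmed 66.7 fit [ 558.4 -253.8] rms 0.8 box [ 544.5 -268.1] [ 572.6 -239. ]
```

View pics/t5.png

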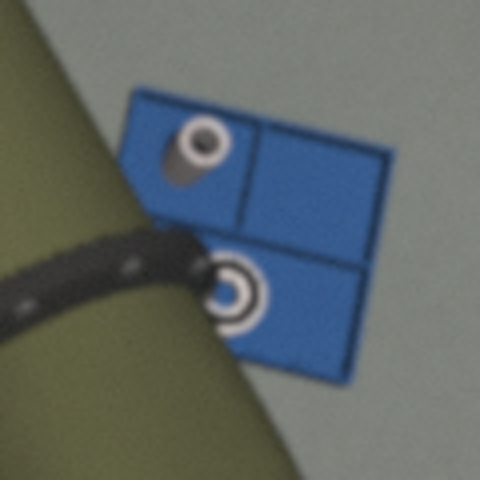

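>>> move_arm --increments "0 1 -25 0 0 0 0; 0 0 -34 0 0 0 0; 0 0 -32 0 0 0 0; 0 0 -20 0 0 0 0; 0 0 -10 0 0 0 0; 0 0 -5 0 0 0 0; 0 0 -2 0 0 0 0; 0 0 0 0 0 0 0"

```text
time: 34.98
position: [0.6878, 0.071, 0.0212]
tool_rot: [0.406, 3.114, 0.001]
ft_force: [-0.2, -0.2, -0.4]
grip_width: 1.003
grip_force: 0.0
```

>>> move_arm --increments "0 0 0 0 0 0 255; 0 0 0 0 0 0 255; 0 0 0 0 0 0 255; 0 0 0 0 0 0 255; 0 0 0 0 0 0 255; 0 0 0 0 0 0 255; 0 0 0 0 0 0 255; 0 0 0 0 0 0 255"

```text
time: 35.65
position: [0.687, 0.0714, 0.0202]
tool_rot: [0.405, 3.115, -0.0]
ft_force: [-0.7, 0.6, 1.2]
grip_width: 0.546
grip_force: 30.0
```

>>> move_arm --increments "0 0 0 0 0 0 255; 0 0 0 0 0 0 255; 0 0 0 0 0 0 255; 0 0 20 0 0 0 255; 0 0 34 0 0 0 255; 0 0 36 0 0 0 255; 0 0 20 0 0 0 255; 0 0 10 0 0 0 255"

```text
time: 36.32
position: [0.6885, 0.0724, 0.1436]
tool_rot: [0.404, 3.111, 0.003]
ft_force: [0.4, 0.5, -1.6]
grip_width: 0.551
grip_force: 30.0
```

>>> move_arm --increments "-11 -29 0 0 0 0 255; -11 -29 0 0 0 0 255; -11 -29 0 0 0 0 255; -11 -29 0 0 0 0 255; -11 -29 0 0 0 0 255; -11 -29 0 0 0 0 255; -11 -29 0 0 0 0 255; -11 -29 0 0 0 0 255"

```text
time: 36.98
position: [0.5973, -0.1617, 0.1384]
tool_rot: [-0.404, -3.113, -0.001]
ft_force: [0.6, -0.7, -2.2]
grip_width: 0.542
grip_force: 30.0
```

>>> move_arm --increments "-11 -29 0 0 0 0 255; -10 -29 0 0 0 0 255; -10 -29 0 0 0 0 255; -10 -29 0 0 0 0 255; -10 -29 0 0 0 0 255; -10 -30 0 0 0 0 255; 0 0 0 0 0 0 255; 0 0 0 0 0 0 255"

```text
time: 37.65
position: [0.5355, -0.3384, 0.138]
tool_rot: [-0.413, -3.111, -0.001]
ft_force: [0.2, 1.3, -1.3]
grip_width: 0.546
grip_force: 30.0
```

>>> move_arm --increments "0 0 -15 0 0 0 255; 0 0 -30 0 0 0 255; 0 0 -30 0 0 0 255; 0 0 -15 0 0 0 255; 0 0 -7 0 0 0 255; 0 0 -3 0 0 0 255; 0 0 0 0 0 0 255; 0 0 0 0 0 0 255"

```text
time: 38.32
position: [0.5392, -0.3356, 0.0415]
tool_rot: [0.404, 3.113, -0.001]
ft_force: [0.2, 0.5, -2.5]
grip_width: 0.55
grip_force: 30.0
```

```bash
python3 - <<'E'
from h import *
tool()
p=ctrl.get_image("wrist"); save(p,"w6.png")
E
```

```text
t 38.32 pos [ 539.2 -335.6   41.5] close 75.2 tilt [ 0.002 -0.001] w 47.8 q [ 1.06  0.53 -0.7   1.66  0.38  1.08  1.56]
```

View pics/w6.png

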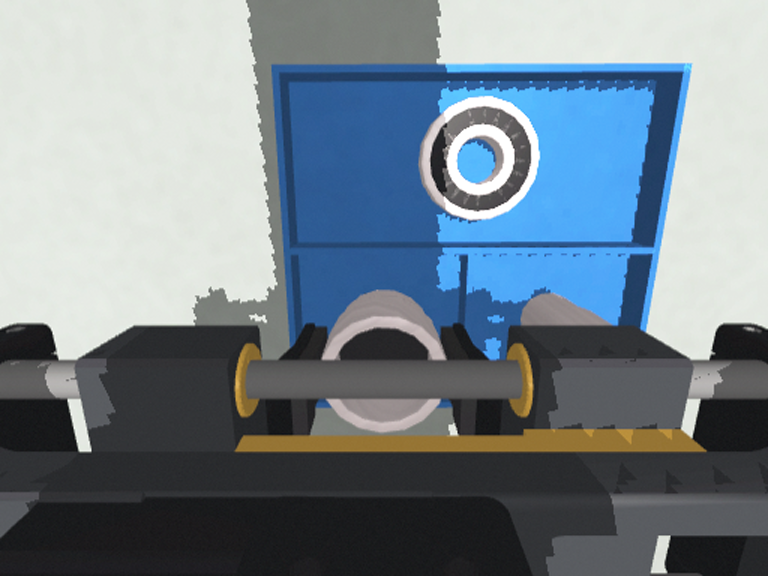

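>>> move_arm --increments "0 0 -7 0 0 0 255; 0 0 -5 0 0 0 255; 0 0 -3 0 0 0 255; 0 0 -1 0 0 0 255; 0 0 -0.5 0 0 0 255; 0 0 0 0 0 0 255; 0 0 0 0 0 0 255; 0 0 0 0 0 0 255"

```text
time: 39.03
position: [0.5382, -0.3355, 0.0238]
tool_rot: [0.404, 3.115, -0.0]
ft_force: [0.4, 0.2, -2.4]
grip_width: 0.549
grip_force: 30.0
```

>>> move_arm --increments "0 0 -0.5 0 0 0 255; 0 0 0 0 0 0 255; 0 0 -0.5 0 0 0 255; 0 0 0 0 0 0 255; 0 0 0 0 0 0 255; 0 0 0 0 0 0 255; 0 0 0 0 0 0 255; 0 0 0 0 0 0 255"

```text
time: 39.7
position: [0.5381, -0.3355, 0.0231]
tool_rot: [0.405, 3.115, -0.0]
ft_force: [-2.4, 1.1, 5.5]
grip_width: 0.549
grip_force: 30.0
```

>>> move_arm --increments "0 0 0 0 0 0 70; 0 0 0 0 0 0 70; 0 0 0 0 0 0 70; 0 0 0 0 0 0 70; 0 0 0 0 0 0 70; 0 0 8 0 0 0 70; 0 0 20 0 0 0 70; 0 0 30 0 0 0 70"

```text
time: 40.37
position: [0.5361, -0.3344, 0.0788]
tool_rot: [-0.404, -3.111, -0.005]
ft_force: [0.8, -0.5, 0.8]
grip_width: 0.728
grip_force: 0.0
```

>>> move_arm --increments "0 0 34 0 0 0 70; 0 0 34 0 0 0 0; -2 30 20 0 0 0 0; -2 30 0 0 0 0 0; -2 30 0 0 0 0 0; -2 30 0 0 0 0 0; -2 30 0 0 0 0 0; -2 30 0 0 0 0 0"

```text
time: 41.03
position: [0.5258, -0.154, 0.1693]
tool_rot: [0.404, 3.115, -0.001]
ft_force: [0.1, 0.6, 0.7]
grip_width: 0.995
grip_force: 0.0
```

>>> move_arm --increments "-2 30 0 0 0 0 0; -2 30 0 0 0 0 0; -2 30 0 0 0 0 0; -2 30 0 0 0 0 0; 0 0 0 0 0 0 0; 0 0 0 0 0 0 0; 0 0 0 0 0 0 0; 0 0 0 0 0 0 0"

```text
time: 41.7
position: [0.5181, -0.0369, 0.1687]
tool_rot: [0.407, 3.115, -0.001]
ft_force: [-0.5, -0.4, 0.4]
grip_width: 0.996
grip_force: 0.0
```

```bash
python3 - <<'E'
from h import *
tool()
p=ctrl.get_image("top"); save(p,"t6.png")
ring(p,(538,-335.5),40,56,45,48); ring(p,(559,-254.5),60,80,30,30); ring(p,(576,-82),7,20,30,35)
E
```

```text
t 41.7 pos [518.1 -36.9 168.7] close 75.1 tilt [ 0.    -0.001] w 86.7 q [ 0.89  0.16 -0.94  1.82  0.14  1.23  1.22]
n 130 zmed 45.7 fit [ 537.1 -334.6] rms 0.5 box [ 513.3 -357.9] [ 559.9 -310.6]
n 80 zmed 66.7 fit [ 558.3 -253.8] rms 0.9 box [ 544.6 -268.1] [ 572.6 -239.6]
few 0
```

View pics/t6.png

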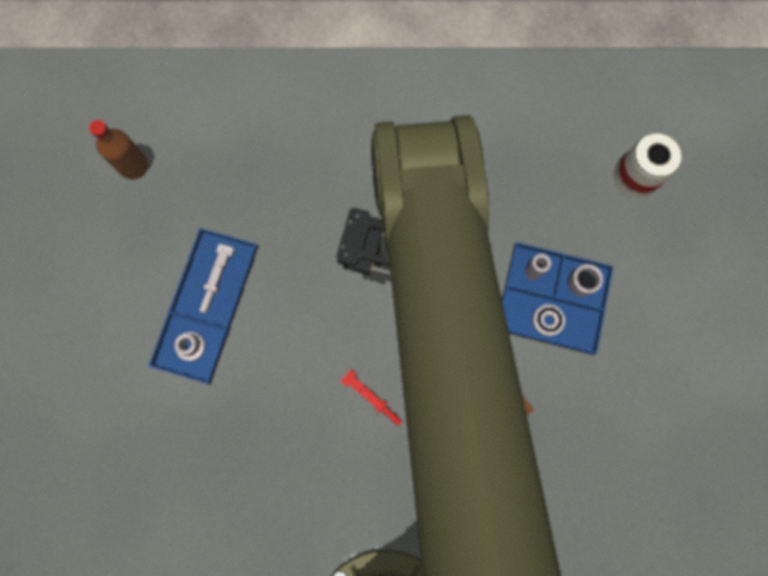

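All five parts are in place: chisel (216,278), collar (189,346), deep socket (540,264), short socket (586,280) and bearing (549,320). The arm is clear of them, so I'm handing the job in.

```bash
python3 -c "
from bench import ctrl
print(ctrl.close_job())"
```

```text
the job is handed in; nothing more can be done
None
```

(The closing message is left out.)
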